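Swing the indicator clear, raise the sine plate to the setting pointer and hold it

ROBOT

A 6-joint arm with a two-finger parallel gripper is mounted at the origin on the work surface. World frame = base frame: x ahead of the robot, y to its left, z up, the work surface at z = 0. Lengths are in mm, angles in rad, forces in N, time in s.
With the tool pointing down it reaches from about 225 to 875 mm from the base axis. Payload 3.4 kg.
Tool frame: the origin (TCP) lies at the very end of the fingers, on their centre line; the grasp point (between the pads) lies 19 mm behind it (ctrl.tcp_to_grasp is the distance from the TCP to the grasp point, in mm); z points along the fingers, y is the line along which they close (so a half turn about z gives the same grasp; the last joint's range is limited). The gripper opens to 85 mm and grips with 20 to 120 N. Pads are 22 mm wide; open, the fingers measure 114 mm over their backs; the gripper's body (76 mm by 85 mm) begins 54 mm behind the grasp point. The pads swing forward as they close: fully open they stand 13 mm farther back than shut.
Start: joints at [1.107, 0.276, 1.505, -0, 1.361, -0.121], TCP at [193.29, 541.573, 231.328] pointing down, gripper open.
Joint ranges: [-2.89, 2.89], [-0.75, 2.08], [0.22, 2.7], [-1.18, 4.32], [0.11, 2.71], [-2.7, 2.7]. Speed limits (rad/s): [2.57, 2.57, 3.14, 3.14, 3.14, 3.14].

INTERFACE

Orientations are given as a unit quaternion [w, x, y, z].
In Python, from workcell import ctrl, imaging, spotter gives the robot as it stands. The module is installed in compiled form; this text tells all that it offers.
- The arm moves only by the tool play_rows, never from a script. Its argument "deltas" is a list of rows, each a list of 3 entries, a list of its own where there are three numbers: the shift along the tool's x, y, z normalised to -1 to 1, where 1 is 50 mm, then the turn, a rotation vector about the tool's x, y, z normalised to -1 to 1, where 1 is 4 degrees, then the closure, from 0 (fully open) to 1 (shut). In form: [[[tx, ty, tz], [ax, ay, az], jaw], ...]. A call has 1 to 8 rows; each row shifts and turns the commanded pose from where the row before left it, along the tool's axes as they then stand; what a row does not reach is not made up. A row lasts 1/10 s, in which the tool goes at most 50 mm and 8.59 degrees, less where a joint would pass 70% of its speed; a pose out of reach is approached as far as the arm can. A call with a number of a shift or a turn outside -1 to 1 is refused whole. A call with a gripper value outside its range is refused whole. The fingers move at their own pace and stop on an object; "grip_force" is the grip in N (left out, the last holds). Time passes only in rows, so rows that do not move let the fingers close. It gives the time, the measured TCP pose, the force, the opening and the grip force at its end, in the units of the state.
- ctrl.state(): the state, without advancing time (a new reading comes with each control period).
- imaging.grab_frame(name): name is "scene" or "top" or "wrist"; returns the picture (400x640x3 uint8, red, green, blue); there is no depth.
- imaging.camera_model(name): a dict with "vertical_fov" (degrees; the focal length in pixels is half the picture's height over the tangent of half this angle, whatever the lens; pixels are square), "cx", "cy" (the principal point, pixels), "rvec" (rotation vector, rad) and "tvec" (3), from world to camera coordinates, as OpenCV has them. Camera axes: x right, y down, z forward; pixel columns grow to the right and rows downward; lengths in mm; the calibration is good to about 2 mm. The wrist camera is an equidistant fisheye: a pixel r from the principal point sees the ray r / f radians off the axis. A picture is of the moment at which its call begins: read the wrist's pose just before it. camera_model takes no time and is no camera call; for the wrist camera it gives the pose at the moment of the call.
- ctrl.job_done(): hands the job in; it is judged then, once.
Trained networks look in the newest picture that a camera, given by its name, has taken for a name from the list of things; names that differ only in an ending like _2 or _b are one class to them, and where a whole thing is asked for, a point or a joint stands for the part that bears it (a point fixed in the world has none). Each returns a list of dicts, best first, with "confidence" (0 to 1); they miss things now and then, are a little off and sometimes report something else, mostly with a low value. They report only what shows in the picture. A call takes as long as a camera call. They do not tell look-alikes from the thing itself.
- spotter.recognise(camera, name): "at" ([column, row] in pixels, amid what is visible of it).
- spotter.mark_of(camera, name): "at" ([column, row] in pixels: a listed point, or the origin of a listed thing).
The state is a dict: "clock": time; "joint_pos": joint angles; "dq": joint speeds; "effort": joint torques, N m; "position": TCP position; "tool_rot": TCP orientation; "force": force on the tool from outside, world axes, zero at the start; "wrist_torque": the same for the moment, N m; "grip_width": finger opening in mm; "grasp_force": force on a finger pad.
Only numpy, scipy, OpenCV 4.12 (cv2) and the standard library are available. Lean on these libraries where they do the work, as an engineer would, in place of code of your own. Each camera call takes 0.05 s, during which the arm holds its last target. There are 200 camera calls.

TASK

Swing the test indicator's arm round its column until the indicator stands well clear of the sine plate, a hand's breadth or more off to one side. Then lift the hinged top of the sine plate until its pointer meets the setting pointer clamped on the graduated arc, never letting it drop, and finish while still holding it in the gripper, steady on that mark with nothing propped under it, so that I can slide the gauge blocks in. Leave the setting pointer and the other things on the bench where they are.

Things in the scene. Friction and masses are not known exactly. Their poses are not given: they have to be found in the camera images.
- sine_base: Fixed steel base of the hinged sine plate, 76 (x) by 184 (y) by 25 mm high; origin centre of underside, z up. Hinge near its -y end, free end of the top plate at +y; its -x side looks to the robot. Along +x, at x = 44 to 48 mm, stands an upright aluminium arc, radius 128 to 156 mm about the hinge, 0 to 50 degrees, marked every 5. Cheeks at the hinge reach x = +-44 mm.
- plate_hinge (a point): Point on the hinge axis in the middle of the plate's width; the axis runs along the base's x. In the base's frame at (0, -63.5, 35) mm.
- sine_plate (a joint): Angle of the hinged steel top plate, rad: 0 = flat (as it starts), grows as the +y end rises (right-hand turn about the base's x), stop at 0.84. Hinge runs free: let go, the plate falls shut. 70 mm wide, 164 long, from 14 mm behind the hinge axis to 150 past it, 14 thick; flat, its top face is 52 mm above the granite. 1.0 to 1.6 kg: 5 to 9 N to lift it at fence_grip.
- fence_grip (a point): Handhold: middle of the top edge of the plate's side fence, 120 mm from the hinge axis; plate flat: (-33, 56.5, 76) mm in the base's frame. The fence is a strip along the robot-side (-x) edge, 10 mm thick across x, 12 to 148 mm from the hinge axis along y, standing 24 mm above the plate's top face, free on both sides, to be pinched from above. Moves with the plate.
- pointer_mark (a point): Where the tip of the plate's own pointer reads on the arc: on its centre line through the hinge axis, 129 mm from the axis, in the plane of the arc (x = 46 mm). The pointer is a small dark steel finger on the plate's +x side. Moves with the plate.
- setting (a joint): Angle of the setting pointer clamped on the arc, rad, same zero and direction as joint sine_plate: equal when the pointers meet. Between 0.30 and 0.62. An 18 mm dark steel saddle on the arc's outer edge, chrome clamp knob on +x, pointed tongue over the arc's face aimed at the hinge.
- setting_mark (a point): Where the setting pointer marks the arc: 129 mm from the hinge axis in the plane of the arc; coincides with pointer_mark when the pointers meet.
- stand: Fixed magnetic-base stand, block 50 by 60 by 55 mm with a vertical chrome column of 14 mm diameter to 235 mm height, beyond the hinge end of the sine plate (about 170 mm on its -y side). Origin at the centre of its underside, on the column's axis.
- post_axis (a point): Point on the column's axis at the height of the swing arm's rod, 200 mm above the granite.
- swing_arm (a joint): Turn of the swing arm about the column, rad: 0 = along the stand's +y, over the sine plate; positive counter-clockwise from above; stops +-1.7; starts within 0.12 of 0. Stiff: about 0.15 N m to turn, stays where left. A level chrome rod, 12 mm diameter, axis 200 mm above the granite, from a 26 mm clamp at the column to a 20 mm clamp 195 mm out, where the chrome test indicator hangs.
- rod_grip (a point): Point on the axis of the swing arm's rod, 125 mm from the column's axis; bare rod from 20 to 180 mm. Moves with the arm.
- stylus_tip (a point): Ball tip of the indicator's stylus, 224 mm from the column's axis and 89 mm above the granite. Moves with the arm. The indicator is clear when this tip is more than 85 mm in x from the sine base's origin, in the base's frame, to either side.
- parallel_a: Loose steel parallel, 150 by 20 by 10 mm, lying flat, long along its x; origin centre of underside. Leave alone.
- parallel_b: The other steel parallel of the pair, same size. Leave alone.
- ceramic_block: White ceramic gauge block, 50 by 35 by 9 mm, lying flat; origin centre of underside. Leave alone.
- ring_gauge: Chrome setting ring, 58 mm outside, 25 mm bore, 20 mm high; origin centre of underside. Leave alone.
- v_block: Small steel V-block, 45 by 40 by 32 mm; origin centre of underside. Leave alone.
- gauge_stack: Wrung stack of steel gauge blocks standing up, 35 by 9 by 40 mm high; origin centre of underside. Leave alone.
- square: Aluminium toolmaker's square lying flat, stock 80 by 20 by 16 mm, blade 110 mm long and 24 mm wide; origin centre of the stock's underside. Leave alone.
There are look-alikes about, which are no part of the job. Leave any orange or purple look-alike of the sine_base alone.

How it is judged:
By the outcome, as a careful person would: the job done as asked, in the order asked, and still so for the second after the job is handed in, while the arm keeps its last pose, push and grip.
It also fails if it takes over 48 s, if anything falls off the work surface, if the arm or the gripper's body presses on something with over 40 N, if the wrist force passes 120 N, or if a joint passes its speed limit or range.

## Working session

There is one attempt and no reset: what is moved stays moved. The work goes in short steps, Python scripts to look and compute and a tool call to move; the robot and the scene stay as the last step left them, time stands still between calls to the robot, and variables do not carry over. Pictures are saved under pics/ and viewed, at most 10 in all, crops included, and the job is handed in when it is done.

Besides the shell and the picture viewer there is one more tool, called after ">>>" in YAML: its name, and indented under it one key for each argument. play_rows: Moves the arm, as the interface text tells. Its arguments: {"type":"object","properties":{"deltas":{"type":"array","items":{"type":"array"}},"grip_force":{"type":"number"}},"required":["deltas"]}

```bash
mkdir -p pics
cat > h.py <<'E'
import numpy as np, cv2
from workcell import ctrl, imaging, spotter
from scipy.spatial.transform import Rotation as R
def cam(n):
    m=imaging.camera_model(n); f=200/np.tan(np.radians(m["vertical_fov"])/2)
    return f,m["cx"],m["cy"],R.from_rotvec(m["rvec"]).as_matrix(),np.array(m["tvec"],float)
def proj(n,P,c=None):
    f,cx,cy,Rm,t=c or cam(n); q=np.atleast_2d(P)@Rm.T+t
    if n=="wrist":
        r=np.hypot(q[:,0],q[:,1]); th=np.arctan2(r,q[:,2]); k=f*th/np.maximum(r,1e-9)
        return np.c_[cx+k*q[:,0],cy+k*q[:,1]]
    return np.c_[cx+f*q[:,0]/q[:,2],cy+f*q[:,1]/q[:,2]]
def ray(n,uv,c=None):
    f,cx,cy,Rm,t=c or cam(n); d=np.array([uv[0]-cx,uv[1]-cy])/f
    if n=="wrist":
        r=np.hypot(*d); d=np.r_[d/max(r,1e-9)*np.sin(r),np.cos(r)]
    else: d=np.r_[d,1]
    return -Rm.T@t, Rm.T@(d/np.linalg.norm(d))
def atz(n,uv,z,c=None):
    o,d=ray(n,uv,c); return o+d*(z-o[2])/d[2]
def save(n,fn,img=None):
    img=imaging.grab_frame(n) if img is None else img
    cv2.imwrite(fn,img[:,:,::-1]); return img
E
python3 - <<'E'
from h import *
a=save("scene","pics/s0.png");b=save("top","pics/t0.png")
for n in("scene","top"):
    c=cam(n);print(n,c[0],-c[3].T@c[4])
    for k in("sine_base","plate_hinge","fence_grip","pointer_mark","setting_mark","stand","post_axis","rod_grip","stylus_tip"):
        print(k,[(np.round(d["at"]).tolist(),round(d["confidence"],2)) for d in spotter.mark_of(n,k)[:4]])
E
```

```text
scene 510.1179018107807 [1147.86120374  875.20886526 1175.02812052]
sine_base [([330.0, 194.0], 0.91), ([334.0, 259.0], 0.82), ([463.0, 263.0], 0.73), ([257.0, 179.0], 0.56)]
plate_hinge [([239.0, 167.0], 0.92), ([449.0, 242.0], 0.83), ([314.0, 241.0], 0.77), ([394.0, 267.0], 0.67)]
fence_grip [([350.0, 245.0], 0.76), ([490.0, 248.0], 0.66), ([342.0, 174.0], 0.64), ([275.0, 164.0], 0.58)]
pointer_mark [([337.0, 268.0], 0.96), ([475.0, 274.0], 0.76), ([266.0, 186.0], 0.76), ([338.0, 199.0], 0.57)]
setting_mark [([340.0, 199.0], 0.62), ([260.0, 186.0], 0.49), ([472.0, 274.0], 0.48), ([332.0, 255.0], 0.42)]
stand [([286.0, 233.0], 0.65)]
post_axis [([283.0, 189.0], 0.95)]
rod_grip [([312.0, 207.0], 0.87)]
stylus_tip [([341.0, 247.0], 0.61), ([332.0, 258.0], 0.18)]
top 393.56472217007797 [ 181.01497082  -96.17679471 1404.2414739 ]
sine_base [([211.0, 274.0], 0.93), ([361.0, 249.0], 0.75), ([422.0, 207.0], 0.67)]
plate_hinge [([226.0, 275.0], 0.81), ([377.0, 238.0], 0.77), ([442.0, 202.0], 0.76), ([310.0, 190.0], 0.74)]
fence_grip [([277.0, 204.0], 0.9), ([420.0, 221.0], 0.89), ([184.0, 286.0], 0.88), ([354.0, 266.0], 0.82)]
pointer_mark [([401.0, 203.0], 0.91), ([336.0, 243.0], 0.7), ([192.0, 262.0], 0.63), ([362.0, 173.0], 0.34)]
setting_mark [([274.0, 180.0], 0.53), ([405.0, 202.0], 0.52), ([191.0, 259.0], 0.51), ([339.0, 245.0], 0.39)]
stand [([337.0, 185.0], 0.7), ([279.0, 160.0], 0.69)]
post_axis [([346.0, 170.0], 0.89), ([336.0, 184.0], 0.33)]
rod_grip [([304.0, 176.0], 0.62)]
stylus_tip [([277.0, 189.0], 0.56)]
```

View pics/s0.png

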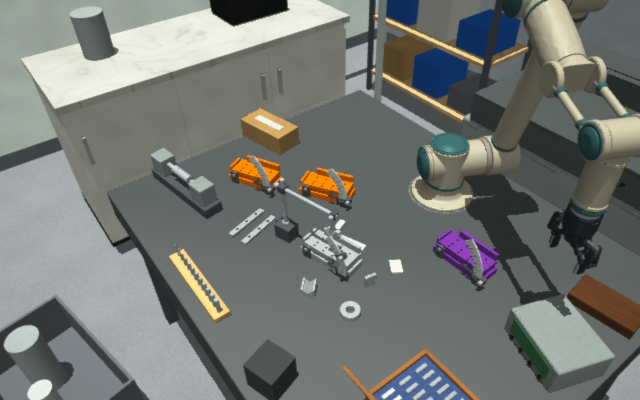

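View pics/t0.png

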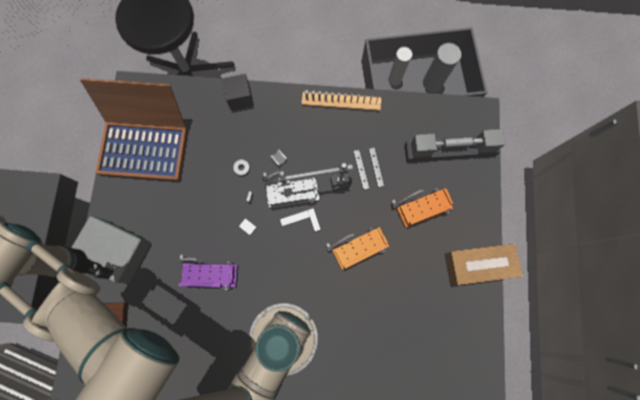

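The scene picture shows the grey sine plate at (334,250), its stand and column at (286,230), and three look-alikes: orange at (255,173) and (328,186), purple at (466,255). In the top picture the grey one is at (292,190), with orange at (360,249) and (425,207) and purple at (208,275). I choose the grey one, which has the stand beyond its hinge end and the indicator over it. Next I triangulate and check it in one close crop.

Run:
```python
from h import *
def tri(us,ut):
    A=[];b=[]
    M=np.zeros((3,3));v=np.zeros(3);rs=[ray("scene",us),ray("top",ut)]
    for o,d in rs:
        Q=np.eye(3)-np.outer(d,d);M+=Q;v+=Q@o
    p=np.linalg.solve(M,v);return p,max(np.linalg.norm((np.eye(3)-np.outer(d,d))@(p-o)) for o,d in rs)
for k,s,t in [("hinge",(314,241),(310,190)),("fence",(350,245),(277,204)),("setting",(332,255),(274,180)),("post",(283,189),(346,170)),("rod",(312,207),(304,176)),("sty",(341,247),(277,189)),("stand",(286,233),(337,185))]:
    p,e=tri(s,t);print(k,p.round(),round(e,1))
print("fence z76",atz("scene",(350,245),76).round(),atz("top",(277,204),76).round())
print("hinge z35",atz("scene",(314,241),35).round(),atz("top",(310,190),35).round())
print("rod z200",atz("scene",(312,207),200).round(),atz("top",(304,176),200).round())
print("post z200",atz("scene",(283,189),200).round(),atz("top",(346,170),200).round())
s=imaging.grab_frame("scene")[180:300,260:400];t=imaging.grab_frame("top")[140:230,225:395]
s=cv2.resize(s,None,fx=4,fy=4,interpolation=2);t=cv2.resize(t,(560,296),interpolation=2)
save("",'pics/c1.png',np.vstack([s[40:340],t]))
print(s.shape)
```

```text
hinge [518. -52.  31.] 2.0
fence [455.  55.  60.] 6.3
setting [535.  71.  82.] 6.7
post [ 552. -164.  188.] 2.3
rod [527. -36. 189.] 5.1
sty [500.  61.  85.] 1.9
stand [ 554. -151.    9.] 6.6
fence z76 [469.  62.  76.] [447.  58.  76.]
hinge z35 [522. -50.  35.] [516. -50.  35.]
rod z200 [537. -30. 200.] [520. -33. 200.]
post z200 [ 558. -149.  200.] [ 550. -165.  200.]
(480, 560, 3)
```

View pics/c1.png

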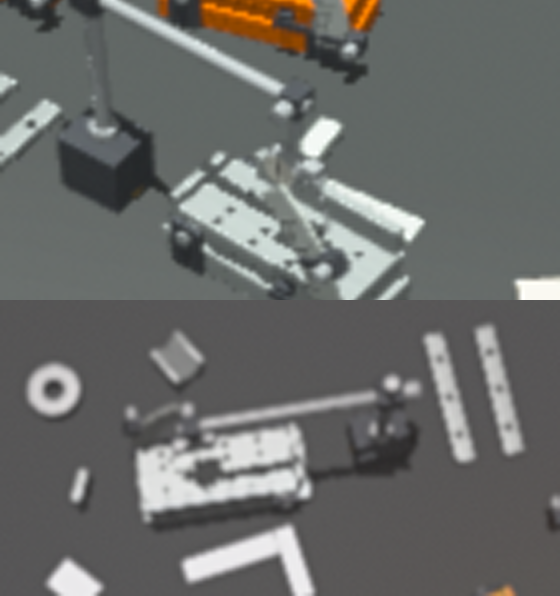

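The crop confirms the grey plate, with the bare rod over it and its fence on the robot's side. The arc and setting saddle are on the far side. Swinging the indicator towards +x would run it into the arc, so it has to swing towards the robot (positive). Next I move to a viewpoint above for a close wrist view.

```bash
cat >> h.py <<'E'
def plan(target,yaw=None,pitchquat=None):
    """remaining shift in tool axes, units of 50mm; tool down, tool y-axis heading yaw"""
    s=ctrl.state();Rt=R.from_quat(np.array(s["tool_rot"])[[1,2,3,0]])
    d=Rt.inv().apply(np.array(target)-np.array(s["position"]))/50
    print("tool axes\n",Rt.as_matrix().round(3).tolist(),"pos",np.round(s["position"],1),"t",s["clock"]);print("shift units",d.round(2))
    if yaw is not None:
        y=np.array([np.cos(yaw),np.sin(yaw),0]);z=np.array([0,0,-1.])
        Rg=R.from_matrix(np.c_[np.cross(y,z),y,z]);print("rot units",((Rt.inv()*Rg).as_rotvec(degrees=True)/4).round(2))
E
python3 -c "
from h import *
plan([430,20,340]);plan([430,20,340],0);plan([430,20,340],np.pi)
print(ctrl.state())"
```

```text
tool axes
 [[-0.942, 0.336, 0.0], [0.336, 0.942, 0.0], [-0.0, 0.0, -1.0]] pos [193.3 541.6 231.3] t 1.1
shift units [-7.97 -8.23 -2.17]
tool axes
 [[-0.942, 0.336, 0.0], [0.336, 0.942, 0.0], [-0.0, 0.0, -1.0]] pos [193.3 541.6 231.3] t 1.1
shift units [-7.97 -8.23 -2.17]
rot units [ 0.   -0.   17.59]
tool axes
 [[-0.942, 0.336, 0.0], [0.336, 0.942, 0.0], [-0.0, 0.0, -1.0]] pos [193.3 541.6 231.3] t 1.1
shift units [-7.97 -8.23 -2.17]
rot units [  0.     0.   -27.41]
{'clock': 1.1, 'joint_pos': array([ 1.10705740e+00,  2.75867208e-01,  1.50490091e+00,  8.20012938e-06,
        1.36070589e+00, -1.20992887e-01]), 'dq': array([-0.0006214 ,  0.00064937,  0.00124322,  0.0013443 ,  0.00141731,
       -0.00033996]), 'effort': array([ 2.78546822e-04, -4.16667008e+01, -2.46099097e+01, -1.54746917e-04,
        1.42153026e-04, -1.41035966e-05]), 'position': array([193.25377278, 541.58064497, 231.34636735]), 'tool_rot': array([1.32585587e-05, 1.70536257e-01, 9.85351400e-01, 5.79625821e-05]), 'force': array([-0.52482829, -0.35472748,  0.65006719]), 'wrist_torque': array([-0.0077822 , -0.02633577, -0.06699454]), 'grasp_force': 0.0, 'grip_width': 85.16187067384394}
```

>>> play_rows:
  deltas:
    - [[-0.4, -0.4, -0.4], [0, 0, 0], 0]
    - [[-0.5, -0.5, -0.4], [0, 0, 0], 0]
    - [[-0.5, -0.5, -0.4], [0, 0, 0], 0]
    - [[-0.5, -0.5, -0.4], [0, 0, 0], 0]
    - [[-0.5, -0.5, -0.4], [0, 0, 0], 0]
    - [[-0.5, -0.5, -0.2], [0, 0, 0], 0]
    - [[-0.5, -0.5, 0], [0, 0, 0], 0]
    - [[-0.5, -0.5, 0], [0, 0, 0], 0]

```text
clock: 1.9
position: [311.9, 291.2, 342.0]
tool_rot: [0.001, 0.17, 0.985, 0.001]
force: [-0.2, 0.3, -1.3]
grip_width: 85.4
grasp_force: 0.0
```

>>> play_rows:
  deltas:
    - [[-0.5, -0.5, 0], [0, 0, 0], 0]
    - [[-0.5, -0.5, 0], [0, 0, 0], 0]
    - [[-0.5, -0.5, 0], [0, 0, 0], 0]
    - [[-0.5, -0.55, 0], [0, 0, 0], 0]
    - [[-0.5, -0.55, 0], [0, 0, 0], 0]
    - [[-0.5, -0.55, 0], [0, 0, 0], 0]
    - [[-0.5, -0.55, 0], [0, 0, 0], 0]
    - [[-0.5, -0.55, 0], [0, 0, 0], 0]

```text
clock: 2.7
position: [428.6, 23.5, 341.5]
tool_rot: [0.0, 0.171, 0.985, 0.0]
force: [0.9, 0.6, -1.0]
grip_width: 85.5
grasp_force: 0.0
```

>>> play_rows:
  deltas:
    - [[0, -0.08, 0], [0, 0, 1], 0.5]
    - [[0, 0, 0], [0, 0, 1], 0.8]
    - [[0, 0, 0], [0, 0, 1], 1]
    - [[0, 0, 0], [0, 0, 1], 1]
    - [[0, 0, 0], [0, 0, 1], 1]
    - [[0, 0, 0], [0, 0, 1], 1]
    - [[0, 0, 0], [0, 0, 1], 1]
    - [[0, 0, 0], [0, 0, 1], 1]

```text
clock: 3.5
position: [426.9, 21.2, 341.4]
tool_rot: [0.0, 0.437, 0.9, 0.0]
force: [-0.3, 0.5, 0.4]
grip_width: 0.1
grasp_force: 0.0
```

>>> play_rows:
  deltas:
    - [[0, 0, 0], [0, 0, 1], 1]
    - [[0, 0, 0], [0, 0, 1], 1]
    - [[0, 0, 0], [0, 0, 1], 1]
    - [[0, 0, 0], [0, 0, 1], 1]
    - [[0, 0, 0], [0, 0, 1], 1]
    - [[0, 0, 0], [0, 0, 1], 1]
    - [[0, 0, 0], [0, 0, 1], 1]
    - [[0, 0, 0], [0, 0, 1], 1]

```text
clock: 4.3
position: [426.9, 21.2, 341.4]
tool_rot: [0.0, 0.668, 0.744, 0.0]
force: [-0.4, 0.5, -0.3]
grip_width: 0.0
grasp_force: 0.0
```

Run:
```python
from h import *
print(ctrl.state()["joint_pos"].round(3))
plan([430,20,340],0)
c=cam("wrist");print(c[0],-c[3].T@c[4])
a=save("wrist","pics/w0.png")
z={"sine_base":0,"plate_hinge":35,"fence_grip":76,"pointer_mark":36,"setting_mark":80,"stand":0,"post_axis":200,"rod_grip":200,"stylus_tip":89}
for k in z:
    print(k,[(np.round(d["at"]).tolist(),round(d["confidence"],2),atz("wrist",d["at"],z[k],c).round().tolist()) for d in spotter.mark_of("wrist",k)[:3]])
```

```text
[-1.13e-01  1.00e-03  1.57e+00  0.00e+00  1.57e+00 -2.22e-01]
tool axes
 [[-0.108, 0.994, 0.0], [0.994, 0.108, 0.0], [0.0, 0.0, -1.0]] pos [426.9  21.2 341.4] t 4.3
shift units [-0.03  0.06  0.03]
rot units [ 0.   -0.    1.55]
309.70691628693146 [419.42878862  86.37986042 485.5008098 ]
sine_base [([371.0, 170.0], 0.7, [509.0, 11.0, 0.0])]
plate_hinge [([373.0, 214.0], 0.91, [516.0, -52.0, 35.0]), ([180.0, 30.0], 0.59, [189.0, 209.0, 35.0])]
fence_grip [([347.0, 139.0], 0.92, [458.0, 59.0, 76.0]), ([204.0, 298.0], 0.75, [258.0, -216.0, 76.0])]
pointer_mark [([250.0, 268.0], 0.95, [329.0, -167.0, 36.0]), ([395.0, 124.0], 0.78, [529.0, 88.0, 36.0])]
setting_mark [([249.0, 269.0], 0.72, [337.0, -145.0, 80.0]), ([368.0, 169.0], 0.43, [490.0, 24.0, 80.0]), ([410.0, 249.0], 0.34, [571.0, -86.0, 80.0])]
stand [([379.0, 261.0], 0.68, [549.0, -148.0, 0.0])]
post_axis [([448.0, 142.0], 0.57, [545.0, 79.0, 200.0])]
rod_grip [([409.0, 248.0], 0.72, [525.0, -35.0, 200.0])]
stylus_tip [([381.0, 140.0], 0.91, [500.0, 65.0, 89.0])]
```

View pics/w0.png

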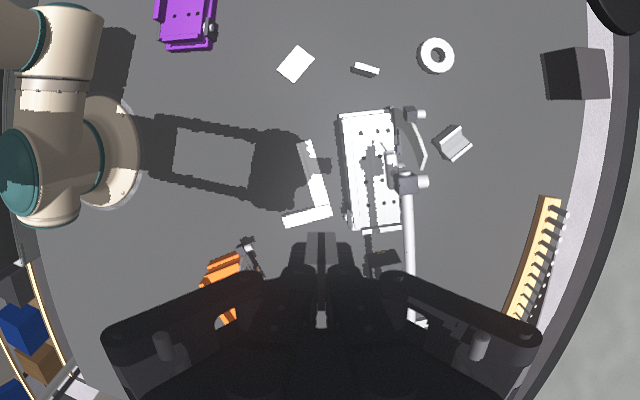

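The wrist view shows the plate at about (375,170), the indicator at (405,160), and the rod running down column 409 to the post. The estimates agree: rod grip (525,-35), post (552,-163). I go to the rod's far side with closed fingers and lower.

>>> play_rows:
  deltas:
    - [[0, 0, 0], [0, 0, 1], 1]
    - [[0, 0, 0], [0, 0, 0.55], 1]
    - [[-0.28, 0.7, 0], [0, 0, 0], 1]
    - [[-0.28, 0.7, 0], [0, 0, 0], 1]
    - [[-0.28, 0.7, 0], [0, 0, 0], 1]
    - [[-0.28, 0.62, 0], [0, 0, 0], 1]
    - [[0, 0, 0.5], [0, 0, 0], 1]
    - [[0, 0, 0.5], [0, 0, 0], 1]

```text
clock: 5.6
position: [564.7, -35.1, 290.5]
tool_rot: [0.0, 0.706, 0.708, 0.0]
force: [-0.6, 0.1, -0.7]
grip_width: 0.1
grasp_force: 0.0
```

Run:
```python
from h import *
plan([563,-36,180],0)
c=cam("wrist");save("wrist","pics/w1.png")
z={"sine_base":0,"plate_hinge":35,"fence_grip":76,"pointer_mark":36,"setting_mark":80,"stand":0,"post_axis":200,"rod_grip":200,"stylus_tip":89}
for k in z:
    print(k,[(np.round(d["at"]).tolist(),round(d["confidence"],2),atz("wrist",d["at"],z[k],c).round().tolist()) for d in spotter.mark_of("wrist",k)[:3]])
```

```text
tool axes
 [[-0.002, 1.0, 0.001], [1.0, 0.002, -0.0], [-0.0, 0.001, -1.0]] pos [564.7 -35.1 290.5] t 5.6
shift units [-0.02 -0.04  2.21]
rot units [0.01 0.   0.03]
sine_base [([185.0, 282.0], 0.87, [329.0, -239.0, 0.0]), ([277.0, 132.0], 0.74, [504.0, 8.0, 0.0])]
plate_hinge [([87.0, 20.0], 0.93, [191.0, 215.0, 35.0]), ([283.0, 176.0], 0.86, [515.0, -49.0, 35.0]), ([314.0, 240.0], 0.51, [556.0, -138.0, 35.0])]
fence_grip [([131.0, 288.0], 0.76, [267.0, -213.0, 76.0]), ([264.0, 87.0], 0.74, [499.0, 65.0, 76.0])]
pointer_mark [([298.0, 72.0], 0.92, [536.0, 87.0, 36.0]), ([169.0, 252.0], 0.81, [330.0, -164.0, 36.0])]
setting_mark [([166.0, 255.0], 0.66, [351.0, -147.0, 80.0]), ([295.0, 79.0], 0.58, [535.0, 73.0, 80.0])]
stand [([314.0, 240.0], 0.64, [554.0, -154.0, 0.0]), ([283.0, 180.0], 0.19, [510.0, -60.0, 0.0])]
post_axis [([312.0, 326.0], 0.67, [556.0, -158.0, 200.0])]
rod_grip [([271.0, 201.0], 0.9, [525.0, -35.0, 200.0]), ([284.0, 177.0], 0.43, [536.0, -16.0, 200.0]), ([312.0, 241.0], 0.22, [557.0, -70.0, 200.0])]
stylus_tip [([263.0, 88.0], 0.73, [501.0, 63.0, 89.0]), ([294.0, 80.0], 0.43, [535.0, 71.0, 89.0])]
```

View pics/w1.png

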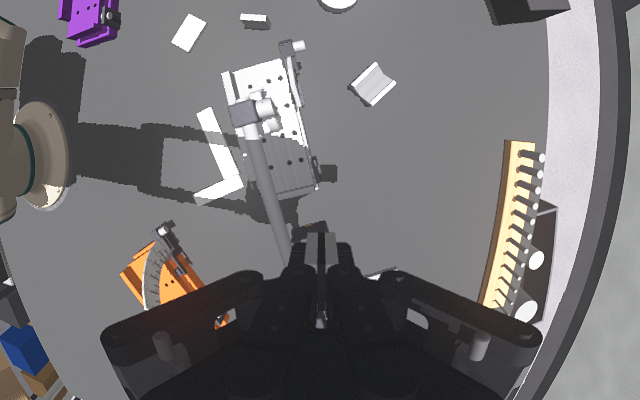

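>>> play_rows:
  deltas:
    - [[0, 0, 0.55], [0, 0, 0], 1]
    - [[0, 0, 0.55], [0, 0, 0], 1]
    - [[0, 0, 0.55], [0, 0, 0], 1]
    - [[0, 0, 0.55], [0, 0, 0], 1]
    - [[-0.01, -0.16, 0], [0, 0, 0], 1]
    - [[-0.01, -0.16, 0], [0, 0, 0], 1]
    - [[-0.01, -0.16, 0], [0, 0, 0], 1]
    - [[-0.01, -0.16, 0], [0, 0, 0], 1]

```text
clock: 6.9
position: [532.3, -37.0, 183.4]
tool_rot: [0.002, 0.706, 0.708, 0.001]
force: [1.6, -1.4, 0.2]
grip_width: -0.2
grasp_force: 1.0
```

>>> play_rows:
  deltas:
    - [[-0.06, -0.21, 0], [0, 0, 0], 1]
    - [[-0.06, -0.21, 0], [0, 0, 0], 1]
    - [[-0.09, -0.2, 0], [0, 0, 0], 1]
    - [[-0.1, -0.2, 0], [0, 0, 0], 1]
    - [[-0.13, -0.18, 0], [0, 0, 0], 1]
    - [[-0.13, -0.18, 0], [0, 0, 0], 1]
    - [[-0.16, -0.15, 0], [0, 0, 0], 1]
    - [[-0.16, -0.16, 0], [0, 0, 0], 1]

```text
clock: 7.7
position: [456.0, -81.7, 181.1]
tool_rot: [-0.0, 0.706, 0.708, 0.0]
force: [3.0, 2.3, -0.9]
grip_width: -0.1
grasp_force: 1.1
```

>>> play_rows:
  deltas:
    - [[-0.18, -0.12, 0], [0, 0, 0], 1]
    - [[-0.18, -0.13, 0], [0, 0, 0], 1]
    - [[-0.2, -0.09, 0], [0, 0, 0], 1]
    - [[-0.2, -0.09, 0], [0, 0, 0], 1]
    - [[0, 0, 0], [0, 0, 0], 1]

```text
clock: 8.2
position: [434.1, -120.8, 181.1]
tool_rot: [-0.0, 0.707, 0.708, -0.001]
force: [0.2, -0.2, 0.4]
grip_width: -0.3
grasp_force: 0.0
```

Run:
```python
from h import *
plan([430,20,340],0)
for n in("top","scene"):
    a=save(n,f"pics/{n}2.png")
    z={"stylus_tip":89,"rod_grip":200,"fence_grip":76,"post_axis":200}
    for k in z: print(n,k,[(np.round(d["at"]).tolist(),round(d["confidence"],2),atz(n,d["at"],z[k]).round().tolist()) for d in spotter.mark_of(n,k)[:4]])
```

```text
tool axes
 [[-0.001, 1.0, -0.002], [1.0, 0.001, -0.001], [-0.001, -0.002, -1.0]] pos [ 434.1 -120.8  181.1] t 8.2
shift units [ 2.81 -0.09 -3.18]
rot units [-0.03  0.01  0.02]
top stylus_tip []
top rod_grip []
top fence_grip [([354.0, 264.0], 0.98, [265.0, -217.0, 76.0]), ([276.0, 201.0], 0.8, [457.0, 63.0, 76.0]), ([187.0, 284.0], 0.72, [155.0, 327.0, 76.0]), ([417.0, 217.0], 0.65, [439.0, -426.0, 76.0])]
top post_axis [([309.0, 189.0], 0.18, [480.0, -54.0, 200.0])]
scene stylus_tip [([345.0, 189.0], 0.74, [327.0, -138.0, 89.0])]
scene rod_grip [([318.0, 176.0], 0.88, [437.0, -137.0, 200.0])]
scene fence_grip [([490.0, 250.0], 0.88, [160.0, 329.0, 76.0]), ([274.0, 163.0], 0.75, [428.0, -423.0, 76.0]), ([342.0, 174.0], 0.62, [276.0, -219.0, 76.0]), ([350.0, 244.0], 0.57, [466.0, 60.0, 76.0])]
scene post_axis [([281.0, 190.0], 0.6, [564.0, -150.0, 200.0])]
```

The indicator is swung clear, with the stylus near (330,-137), about 180 mm off the base. Next I rise and look closely at the fence.

>>> play_rows:
  deltas:
    - [[0.1, 0, -0.6], [0, 0, 0], 1]
    - [[0.2, 0, -0.6], [0, 0, 0], 0.6]
    - [[0.4, 0.1, -0.5], [0, 0, 0], 0.4]
    - [[0.5, 0.1, -0.2], [0, 0, 0], 0.2]
    - [[0.5, 0.1, 0], [0, 0, 0], 0]
    - [[0.5, 0, 0], [0, 0, 0], 0]
    - [[0, 0, 0], [0, 0, 0], 0]

```text
clock: 9.4
position: [449.8, -6.7, 276.4]
tool_rot: [-0.001, 0.705, 0.709, 0.001]
force: [0.3, 0.5, 0.2]
grip_width: 84.6
grasp_force: 0.0
```

Run:
```python
from h import *
plan([455,60,150],0)
c=cam("wrist");a=imaging.grab_frame("wrist");print(-c[3].T@c[4])
z={"sine_base":0,"plate_hinge":35,"fence_grip":76,"pointer_mark":36,"setting_mark":90,"stand":0,"square":0}
for k in z:
    print(k,[(np.round(d["at"]).tolist(),round(d["confidence"],2),atz("wrist",d["at"],z[k],c).round().tolist()) for d in spotter.mark_of("wrist",k)[:3]])
p=proj("wrist",[515,20,50],c)[0].astype(int);print(p)
x0,y0=max(p[0]-130,0),max(p[1]-110,0)
print(x0,y0);save("","pics/w3.png",cv2.resize(a[y0:y0+200,x0:x0+260],None,fx=3,fy=3,interpolation=2)[:600])
np.save("w3.npy",a)
```

```text
tool axes
 [[-0.006, 1.0, 0.0], [1.0, 0.006, 0.002], [0.002, 0.0, -1.0]] pos [449.8  -6.7 276.4] t 9.4
shift units [1.33 0.11 2.53]
rot units [ 0.   -0.02  0.09]
[449.00338902  58.61383762 420.66272765]
sine_base [([365.0, 152.0], 0.85, [510.0, 11.0, 0.0]), ([423.0, 14.0], 0.74, [592.0, 214.0, 0.0]), ([245.0, 304.0], 0.6, [326.0, -239.0, 0.0])]
plate_hinge [([371.0, 200.0], 0.91, [516.0, -47.0, 35.0])]
fence_grip [([326.0, 118.0], 0.63, [455.0, 56.0, 76.0])]
pointer_mark [([388.0, 95.0], 0.58, [533.0, 87.0, 36.0])]
setting_mark [([295.0, 210.0], 0.69, [421.0, -44.0, 90.0]), ([238.0, 278.0], 0.66, [346.0, -135.0, 90.0])]
stand [([388.0, 262.0], 0.78, [553.0, -157.0, 0.0])]
square [([296.0, 208.0], 0.75, [414.0, -70.0, 0.0])]
[374 149]
244 39
```

View pics/w3.png

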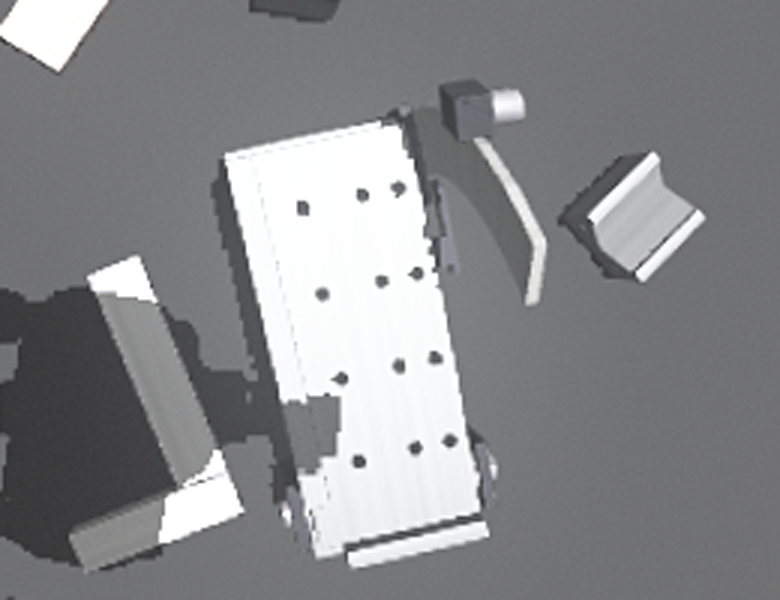

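Run:
```python
from h import *
from scipy.optimize import least_squares
c=cam("wrist")
px=np.array([(226,157),(400,127),(483,512),(316,552)])/3+[244,39]
B=np.array([(-38,84.5,76),(35,86.5,52),(35,-77.5,52),(-38,-51.5,76)])
def W(q,P): return R.from_euler('z',q[2]).apply(np.atleast_2d(P))+[q[0],q[1],0]
for n in (3,4):
    s=least_squares(lambda q:(proj("wrist",W(q,B[:n]),c)-px[:n]).ravel(),[512,10,.1]);print(s.x.round(3),s.fun.round(1))
q=s.x
for k,p in {"fence":(-33,56.5,76),"hinge":(0,-63.5,35),"arcx46":(46,-63.5,35)}.items(): print(k,W(q,p).round(1))
# overlay
a=np.load("w3.npy").copy();a=cv2.resize(a[39:239,244:504],None,fx=3,fy=3,interpolation=2)
def dr(P,col):
    for u in (proj("wrist",W(q,P),c)-[244,39])*3: cv2.circle(a,tuple(int(v) for v in u),3,col,-1)
dr([(-38,y,76) for y in (84.5,56.5,0,-51.5)],(255,0,0));dr([(-28,y,76) for y in (84.5,56.5,0,-51.5)],(0,255,0));dr([(35,y,52) for y in(86.5,0,-77.5)]+[(-33,56.5,76)],(0,0,255))
t=np.radians(np.arange(0,51,10));dr([(46,-63.5+156*np.cos(v),35+156*np.sin(v)) for v in t],(255,255,0))
for s_ in (.3,.46,.62): dr([(46,-63.5+156*np.cos(s_),35+156*np.sin(s_))],(255,0,255))
save("","pics/w3o.png",a)
```

```text
[5.04309e+02 7.95000e+00 2.34000e-01] [-0.5  1.5  1.3 -1.4 -0.8 -0.4]
[5.05674e+02 3.83100e+00 2.55000e-01] [ -0.6   6.3   0.9   1.8   1.    1.9  -1.2 -10.4]
fence [[459.5  50.2  76. ]]
hinge [[521.7 -57.6  35. ]]
arcx46 [[566.2 -46.   35. ]]
```

View pics/w3o.png

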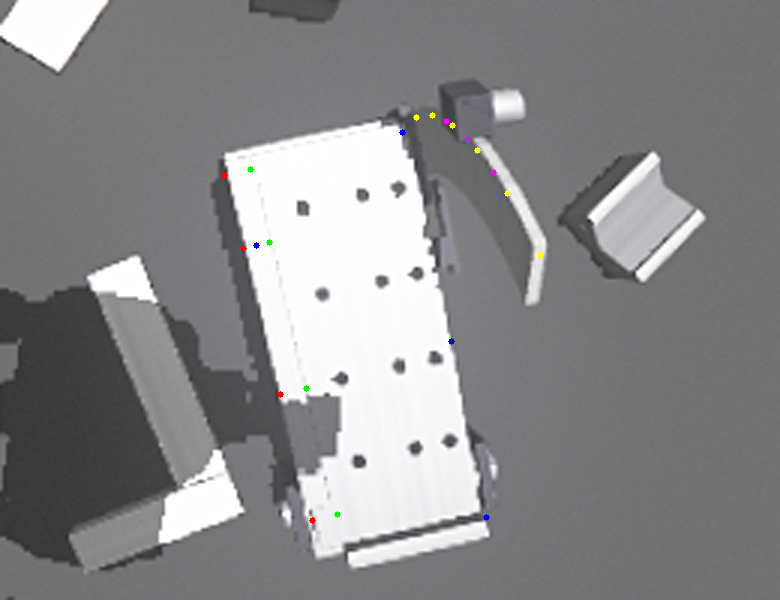

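The wrist crop shows the fence strip on the plate's left edge, running from about (228,157) to (318,550). The saddle is at (465,108), and the overlay fit agrees. I rotate to the plate's yaw and refit.

>>> play_rows:
  deltas:
    - [[0, 0, 0], [0, 0, -0.8], 0]
    - [[0, 0, 0], [0, 0, -0.8], 0]
    - [[0, 0, 0], [0, 0, -0.8], 0]
    - [[0, 0, 0], [0, 0, -0.85], 0]
    - [[0, 0, 0], [0, 0, 0], 0]

```text
clock: 10.3
position: [450.1, -9.7, 276.3]
tool_rot: [-0.0, 0.622, 0.783, -0.0]
force: [-0.6, -0.3, -0.4]
grip_width: 85.2
grasp_force: 0.0
```

```bash
cat >> h.py <<'E'
def W(q,P): return R.from_euler('z',q[2]).apply(np.atleast_2d(P))+[q[0],q[1],0]
E
python3 - <<'E'
from h import *
from scipy.optimize import least_squares
c=cam("wrist")
# old picture camera: tool turned since, so rebuild from tool-fixed camera offset
s=ctrl.state();T=R.from_quat(np.array(s["tool_rot"])[[1,2,3,0]]).as_matrix()
f,cx,cy,Rm,t=c; Rtc=Rm@T; tt=t+Rm@np.array(s["position"])   # cam = Rtc*(tool coords)+tt
T0=np.array([[-.006,1,0],[1,.006,.002],[.002,0,-1.]]);p0=np.array([449.8,-6.7,276.4]);R0=Rtc@T0.T
c0=(f,cx,cy,R0,tt-R0@p0);print("camcheck",-R0.T@c0[4])
px=np.array([(226,157),(400,127),(485,513),(318,555)])/3+[244,39]
B=np.array([(-38,84.5,76),(35,86.5,52),(35,-77.5,52),(-35,-77.5,52)])
q=least_squares(lambda q:(proj("wrist",W(q,B),c0)-px).ravel(),[512,10,.2]);print(q.x.round(3),q.fun.round(1));q=q.x
np.save("q.npy",q);F=W(q,(-33,56.5,76))[0];print("fence",F.round(1))
plan([F[0],F[1],120],q[2])
print("fence net",[(d["confidence"],atz("wrist",d["at"],76,c).round(1)) for d in (imaging.grab_frame("wrist"),spotter.mark_of("wrist","fence_grip"))[1][:2]])
E
```

```text
camcheck [449.07124146  58.61248208 420.64541358]
[5.03844e+02 1.11050e+01 2.37000e-01] [-0.5  2.1  1.3 -0.7 -1.7 -0.1  0.9 -1.7]
fence [458.5  58.3  76. ]
tool axes
 [[-0.227, 0.974, -0.0], [0.974, 0.227, 0.0], [0.0, -0.0, -1.0]] pos [450.1  -9.7 276.3] t 10.3
shift units [1.29 0.47 3.13]
rot units [-0.   -0.   -0.12]
fence net [(0.64, array([457.3,  59.1,  76. ])), (0.61, array([ 263.8, -213.1,   76. ]))]
```

>>> play_rows:
  deltas:
    - [[0.43, 0.15, 0.5], [0, 0, -0.12], 0.2]
    - [[0.43, 0.16, 0.5], [0, 0, 0], 0.3]
    - [[0.43, 0.16, 0.5], [0, 0, 0], 0.4]
    - [[0, 0, 0.5], [0, 0, 0], 0.5]
    - [[0, 0, 0.5], [0, 0, 0], 0.5]
    - [[0, 0, 0.5], [0, 0, 0], 0.5]
    - [[0, 0, 0.4], [0, 0, 0], 0.5]
    - [[0, 0, 0.3], [0, 0, 0], 0.5]

```text
clock: 11.2
position: [457.4, 58.9, 90.0]
tool_rot: [-0.001, 0.619, 0.786, -0.0]
force: [1.1, -0.7, -0.7]
grip_width: 42.8
grasp_force: 0.0
```

Run:
```python
from h import *
q=np.load("q.npy");plan(W(q,(-33,56.5,58))[0],q[2])
c=cam("wrist");a=save("wrist","pics/w4.png")
for k,z in {"fence_grip":76,"pointer_mark":36,"setting_mark":80}.items():
    print(k,[(np.round(d["at"],1).tolist(),round(d["confidence"],2),atz("wrist",d["at"],z,c).round().tolist()) for d in spotter.mark_of("wrist",k)[:3]])
print(proj("wrist",W(q,[(46,-63.5+129*np.cos(s),35+129*np.sin(s)) for s in (0,.3,.45,.62)]),c).round())
```

```text
tool axes
 [[-0.235, 0.972, -0.002], [0.972, 0.235, 0.0], [0.0, -0.001, -1.0]] pos [457.4  58.9  90. ] t 11.2
shift units [-0.02  0.02  0.64]
rot units [-0.02 -0.01 -0.  ]
fence_grip [([321.9, 240.8], 0.9, [458.0, 57.0, 76.0]), ([245.4, 49.1], 0.66, [396.0, 149.0, 76.0])]
pointer_mark [([434.3, 198.6], 0.56, [531.0, 88.0, 36.0])]
setting_mark []
[[435. 203.]
 [456. 229.]
 [466. 253.]
 [477. 287.]]
```

View pics/w4.png

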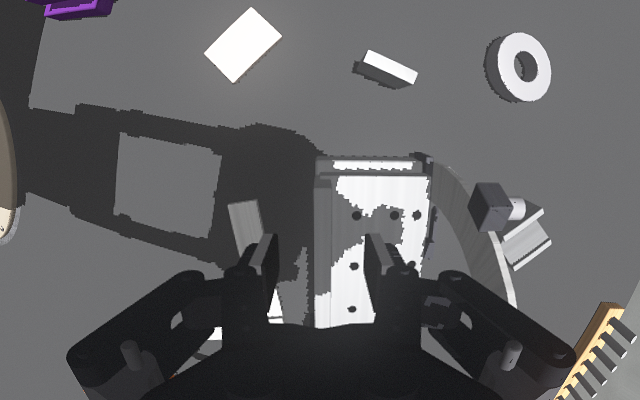

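The wrist view shows the fingers either side of the fence, tips at columns 268 and 372 and the fence at 322. The saddle is at (487,207) on the arc. I descend and close.

>>> play_rows:
  deltas:
    - [[-0.02, 0.02, 0.3], [0, 0, 0], 0.5]
    - [[0, 0, 0.32], [0, 0, 0], 0.5]
    - [[0, 0, 0], [0, 0, 0], 0.8]
    - [[0, 0, 0], [0, 0, 0], 1]
    - [[0, 0, 0], [0, 0, 0], 1]
    - [[0, 0, 0], [0, 0, 0], 1]
  grip_force: 60

```text
clock: 12.0
position: [458.3, 57.9, 61.4]
tool_rot: [-0.0, 0.618, 0.786, -0.001]
force: [-3.5, -2.1, 6.1]
grip_width: 8.2
grasp_force: 63.2
```

Run:
```python
from h import *
q=np.load("q.npy");plan(W(q,(-33,56.5,58))[0],q[2]);s=ctrl.state();print(s["force"],s["grip_width"],s["joint_pos"].round(2))
c=cam("wrist");a=imaging.grab_frame("wrist");np.save("w5.npy",a)
for rad in (129,142,156,165): print(rad,proj("wrist",W(q,[(46,-63.5+rad*np.cos(s),35+rad*np.sin(s)) for s in (0,.2,.3,.4,.5,.6,.87)]),c).round().tolist())
b=cv2.resize(a[110:310,370:570],None,fx=3,fy=3,interpolation=2)
b=np.clip((b/255.)**.6*255,0,255).astype(np.uint8);save("","pics/w5.png",b)
```

```text
tool axes
 [[-0.236, 0.972, -0.001], [0.972, 0.236, -0.001], [-0.0, -0.001, -1.0]] pos [458.3  57.9  61.4] t 12.0
shift units [0.01 0.   0.07]
rot units [-0.02  0.01  0.02]
[-3.48392674 -2.05041105  6.08476929] 8.153440562395973 [-0.02  0.28  1.99 -0.    0.88 -0.26]
129 [[450.0, 214.0], [467.0, 233.0], [476.0, 247.0], [485.0, 265.0], [493.0, 287.0], [500.0, 312.0], [510.0, 387.0]]
142 [[452.0, 193.0], [472.0, 212.0], [483.0, 227.0], [494.0, 247.0], [505.0, 272.0], [515.0, 300.0], [527.0, 390.0]]
156 [[455.0, 170.0], [478.0, 188.0], [491.0, 203.0], [506.0, 224.0], [520.0, 252.0], [532.0, 286.0], [549.0, 394.0]]
165 [[456.0, 155.0], [481.0, 171.0], [497.0, 186.0], [513.0, 208.0], [530.0, 238.0], [545.0, 274.0], [565.0, 396.0]]
```

View pics/w5.png

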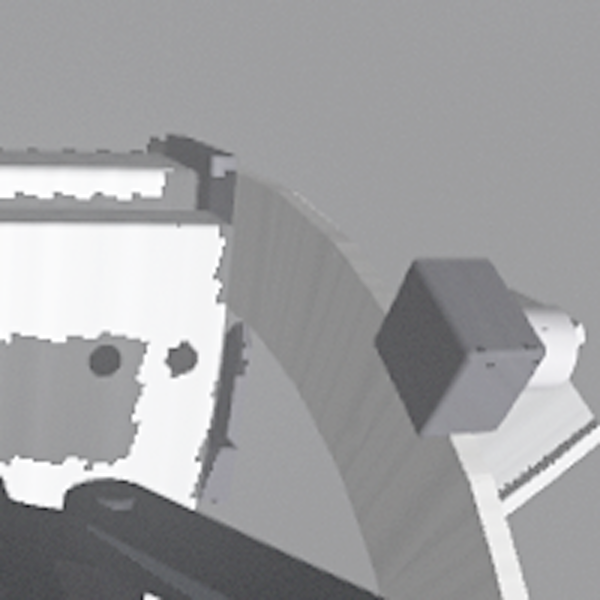

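The crop shows the saddle's robot-side face, with corners (375,340), (418,262), (468,350) and (425,435). The tongue is hidden on the far face, and the grip on the fence is good (opening 8 mm, 63 N). I work out the setting from the saddle face and from the scene camera.

```bash
cat > fit.py <<'E'
from h import *
from scipy.optimize import least_squares
q0=np.load("q.npy");c=cam("wrist")
cr=lambda L:np.array(L,float)/3+[370,110]
sad=cr([(375,340),(418,262),(468,350),(425,435)])   # corners: low-s inner? order below
inn=cr([(238,312),(300,385),(345,480),(380,590)]);out=cr([(345,240),(380,300),(470,480),(497,590)])
cor=cr([(224,224)])
pol=lambda x,r,s:np.c_[np.full(np.size(s),x),-63.5+r*np.cos(s),35+r*np.sin(s)]
def res(p):
    q=p[:3];s,xf,rc,h=p[3:7];a=p[7:11];b=p[11:15]
    w=np.arctan(9/rc)
    ctr=pol(0,rc,s)[0];ra=np.array([0,np.cos(s),np.sin(s)]);ta=np.array([0,-np.sin(s),np.cos(s)])
    C=[ctr+[xf,0,0]+i*h*ra+j*9*ta for i,j in((-1,-1),(1,-1),(1,1),(-1,1))]
    P=lambda X:proj("wrist",W(q,X),c)
    return np.r_[(P(C)-sad).ravel(),.7*(P(pol(44,128,a))-inn).ravel(),.7*(P(pol(44,156,b))-out).ravel(),(P([(35,86.5,52)])-cor).ravel(),(q-q0)/[1.5,1.5,.01]]
r=least_squares(res,np.r_[q0,.38,38,156,10,.1,.25,.45,.6,.2,.3,.5,.6])
cov=np.linalg.inv(r.jac.T@r.jac)
print(r.x.round(3),r.cost,np.sqrt(np.diag(cov))[:7].round(3));print(r.fun.round(1))
np.save("q2.npy",r.x[:3])
E
python3 - <<'E'
exec(open("fit.py").read())
q=r.x[:3]
for i in range(3):
    imaging.grab_frame("scene")
    for k in ("pointer_mark","setting_mark","fence_grip","plate_hinge"):
        print(k,[(np.round(d["at"],1).tolist(),round(d["confidence"],2)) for d in spotter.mark_of("scene",k) if 300<d["at"][0]<370 and d["at"][1]>215])
print(proj("scene",W(q,np.vstack([pol(46,129,s) for s in (0,.3,.4,.5,.62)]))).round(1).tolist(),proj("scene",W(q,[(-33,56.5,76),(0,-63.5,35)])).round(1).tolist())
E
```

```text
[5.03759e+02 1.28450e+01 2.47000e-01 4.32000e-01 4.52270e+01 1.57459e+02
 7.93200e+00 3.10000e-02 2.62000e-01 4.36000e-01 5.90000e-01 2.62000e-01
 3.59000e-01 5.69000e-01 6.65000e-01] 13.317724809113015 [0.677 0.39  0.008 0.01  1.695 1.766 0.287]
[ 0.7  0.7 -1.2 -0.5  0.9  0.5 -0.4 -0.6  0.  -0.  -0.8  0.5 -0.5  0.2
 -0.3  0.1 -1.8  1.6 -0.5  0.3 -0.7  0.3  0.7 -0.2  2.8 -1.9 -0.1  1.2
  1. ]
pointer_mark [([336.7, 267.9], 0.83)]
setting_mark []
fence_grip [([352.3, 245.1], 0.59)]
plate_hinge [([314.3, 239.0], 0.57)]
pointer_mark [([338.7, 271.5], 0.93)]
setting_mark [([334.1, 251.9], 0.61)]
fence_grip [([350.7, 242.7], 0.85)]
plate_hinge [([314.0, 236.4], 0.74)]
pointer_mark [([338.4, 269.1], 0.71)]
setting_mark [([332.2, 253.5], 0.45), ([347.5, 312.2], 0.19)]
fence_grip [([351.9, 241.3], 0.96)]
plate_hinge [([316.3, 240.0], 0.61)]
[[338.5, 269.1], [337.0, 259.4], [335.7, 255.9], [334.2, 252.2], [331.9, 247.8]] [[352.4, 242.8], [314.9, 240.9]]
```

Both estimates put the setting at about 0.43–0.46 rad. I lift along the arc about the hinge, turning the tool with the plate.

>>> play_rows:
  deltas:
    - [[0, 0, 0], [0, 0, 0], 1]
    - [[0, 0, 0], [0, 0, 0], 1]
    - [[-0.012, 0, -0.05], [0, 0.3, 0], 1]
    - [[-0.012, 0, -0.05], [0, 0.3, 0], 1]
    - [[-0.012, 0, -0.05], [0, 0.3, 0], 1]
    - [[-0.012, 0, -0.05], [0, 0.3, 0], 1]
    - [[-0.012, 0, -0.05], [0, 0.3, 0], 1]
    - [[-0.012, 0, -0.05], [0, 0.3, 0], 1]
  grip_force: 80

```text
clock: 13.6
position: [459.2, 54.2, 75.1]
tool_rot: [-0.051, 0.617, 0.785, 0.039]
force: [-2.7, 1.7, -4.7]
grip_width: 7.5
grasp_force: 80.0
```

```bash
cat > ang.py <<'E'
from h import *
q=np.load("q2.npy");s=ctrl.state()
B=R.from_euler('z',-q[2]);p=B.apply(np.array(s["position"])-[q[0],q[1],0])-[0,-63.5,35]
T=B*R.from_quat(np.array(s["tool_rot"])[[1,2,3,0]]);z=T.as_matrix()[:,2]
print("tcp rel hinge",p.round(1),"r",np.hypot(p[1],p[2]).round(1),"tcp angle",np.arctan2(p[2],p[1]).round(4),"tool tilt",np.arctan2(z[1],-z[2]).round(4),"side",z[0].round(3))
print("F",s["force"].round(1),"M",s["wrist_torque"].round(2),"grip",round(s["grip_width"],1),round(s["grasp_force"]),"t",s["clock"],s["joint_pos"].round(2))
E
python3 ang.py
```

```text
tcp rel hinge [-33.1 114.5  40.1] r 121.3 tcp angle 0.3366 tool tilt 0.1276 side -0.0
F [-2.7  1.7 -4.7] M [-0.28  0.36  0.02] grip 7.5 80 t 13.6 [-0.13  0.27  1.96  0.14  0.96 -0.45]
```

>>> play_rows:
  deltas:
    - [[-0.012, 0, -0.05], [0, 0.3, 0], 1]
    - [[-0.012, 0, -0.05], [0, 0.3, 0], 1]
    - [[-0.012, 0, -0.05], [0, 0.3, 0], 1]
    - [[-0.012, 0, -0.05], [0, 0.3, 0], 1]
    - [[-0.012, 0, -0.05], [0, 0.3, 0], 1]
    - [[-0.012, 0, -0.05], [0, 0.3, 0], 1]
    - [[-0.012, 0, -0.05], [0, 0.3, 0], 1]
    - [[-0.012, 0, -0.05], [0, 0.3, 0], 1]

```text
clock: 14.4
position: [461.2, 46.0, 93.9]
tool_rot: [-0.116, 0.611, 0.778, 0.091]
force: [-5.3, 3.5, -2.6]
grip_width: 7.6
grasp_force: 80.1
```

>>> play_rows:
  deltas:
    - [[-0.012, 0, -0.05], [0, 0.3, 0], 1]
    - [[-0.012, 0, -0.05], [0, 0.3, 0], 1]
    - [[-0.012, 0, -0.05], [0, 0.3, 0], 1]
    - [[-0.012, 0, -0.05], [0, 0.3, 0], 1]
    - [[0, 0, 0], [0, 0, 0], 1]

```text
clock: 14.9
position: [462.5, 40.7, 102.8]
tool_rot: [-0.149, 0.607, 0.772, 0.116]
force: [-5.7, 4.1, -1.4]
grip_width: 7.8
grasp_force: 80.2
```

```bash
python3 ang.py
python3 - <<'E'
from h import *
q=np.load("q2.npy")
pol=lambda x,r,s:np.array([x,-63.5+r*np.cos(s),35+r*np.sin(s)])
for i in range(6):
    a=imaging.grab_frame("scene")
    for k in ("pointer_mark","setting_mark"):
        print(k,[(np.round(d["at"],1).tolist(),round(d["confidence"],2)) for d in spotter.mark_of("scene",k) if 300<d["at"][0]<370 and d["at"][1]>215])
print([(s,proj("scene",W(q,pol(46,129,s))).round(1).tolist()) for s in (.35,.4,.45)])
np.save("s6.npy",a)
w=cam("wrist");b=imaging.grab_frame("wrist");np.save("w6.npy",b)
for k in ("pointer_mark","setting_mark","fence_grip"):
    print(k,[(np.round(d["at"],1).tolist(),round(d["confidence"],2)) for d in spotter.mark_of("wrist",k)])
print(proj("wrist",W(q,[pol(46,129,s) for s in (.35,.4,.45)]),w).round(1).tolist())
E
```

```text
tcp rel hinge [-33.2 100.6  67.8] r 121.3 tcp angle 0.5929 tool tilt 0.3809 side 0.002
F [-5.7  4.1 -1.4] M [0.15 0.72 0.24] grip 7.8 80 t 14.9 [-0.32  0.31  1.89  0.35  1.18 -0.73]
pointer_mark [([334.4, 255.7], 0.87)]
setting_mark [([333.5, 254.6], 0.61)]
pointer_mark [([332.7, 255.4], 0.86), ([309.3, 292.3], 0.17)]
setting_mark [([336.0, 253.9], 0.54)]
pointer_mark [([334.3, 255.5], 0.72)]
setting_mark [([332.8, 253.2], 0.66), ([344.5, 228.8], 0.58)]
pointer_mark []
setting_mark [([333.6, 252.8], 0.58)]
pointer_mark [([336.4, 254.1], 0.98)]
setting_mark [([331.3, 259.1], 0.42), ([335.5, 252.4], 0.4)]
pointer_mark [([334.5, 256.7], 0.81)]
setting_mark [([331.7, 252.5], 0.65)]
[(0.35, [[336.4, 257.7]]), (0.4, [[335.7, 255.9]]), (0.45, [[335.0, 254.1]])]
pointer_mark [([369.5, 112.0], 0.72), ([449.0, 212.5], 0.62)]
setting_mark []
fence_grip [([322.3, 260.5], 0.89)]
[[448.0, 210.3], [452.0, 213.4], [456.2, 217.3]]
```

The plate is at about 0.375 and the marks read about 0.06 short. I raise it 3.4° more, then take the final close look.

>>> play_rows:
  deltas:
    - [[-0.009, 0, -0.036], [0, 0.22, 0], 1]
    - [[-0.009, 0, -0.036], [0, 0.22, 0], 1]
    - [[-0.009, 0, -0.036], [0, 0.22, 0], 1]
    - [[-0.009, 0, -0.036], [0, 0.22, 0], 1]
    - [[0, 0, 0], [0, 0, 0], 1]
    - [[0, 0, 0], [0, 0, 0], 1]

```text
clock: 16.6
position: [463.5, 36.5, 108.8]
tool_rot: [-0.173, 0.603, 0.767, 0.135]
force: [-5.2, 3.7, -1.3]
grip_width: 8.1
grasp_force: 80.2
```

```bash
python3 ang.py
python3 - <<'E'
from h import *
q=np.load("q2.npy")
pol=lambda x,r,s:np.array([x,-63.5+r*np.cos(s),35+r*np.sin(s)])
P=[];S=[]
for i in range(10):
    a=imaging.grab_frame("scene")
    for k,L in (("pointer_mark",P),("setting_mark",S)):
        L+=[d["at"] for d in spotter.mark_of("scene",k) if 325<d["at"][0]<345 and 240<d["at"][1]<265][:1]
P=np.array(P);S=np.array(S);print(len(P),len(S),np.median(P,0),P.mean(0),P.std(0),np.median(S,0),S.mean(0),S.std(0))
w=cam("wrist");b=imaging.grab_frame("wrist");np.save("w7.npy",b);np.save("s7.npy",a)
print("w pred R156 -x face",[(s,proj("wrist",W(q,[pol(44,156,s),pol(44,129,s),pol(35,120,s)]),w).round(1).tolist()) for s in (.38,.43,.48)])
g=lambda x:np.clip((x/255.)**.6*255,0,255).astype(np.uint8)
L=cv2.resize(g(b)[110:260,380:530],(600,600),interpolation=2)[:, :400] if 0 else cv2.resize(g(b)[120:270,400:500],(400,600),interpolation=2)
Rr=cv2.resize(g(a)[225:285,312:352],(400,600),interpolation=2)
save("","pics/f8.png",np.hstack([L,Rr]))
E
```

```text
tcp rel hinge [-33.2  96.3  73.8] r 121.3 tcp angle 0.6538 tool tilt 0.4413 side 0.002
F [-5.2  3.7 -1.3] M [0.14 0.7  0.25] grip 8.1 80 t 16.6 [-0.36  0.33  1.87  0.38  1.23 -0.78]
10 10 [333.7  254.55] [333.99 254.39] [1.09949989 1.67478357] [334.15 253.2 ] [334.13 253.51] [1.42059847 1.24132993]
w pred R156 -x face [(0.38, [[445.4, 166.4], [442.8, 208.9], [428.7, 222.9]]), (0.43, [[450.3, 168.1], [446.6, 211.6], [431.9, 225.9]]), (0.48, [[455.6, 170.7], [450.6, 215.0], [435.2, 229.4]])]
```

View pics/f8.png

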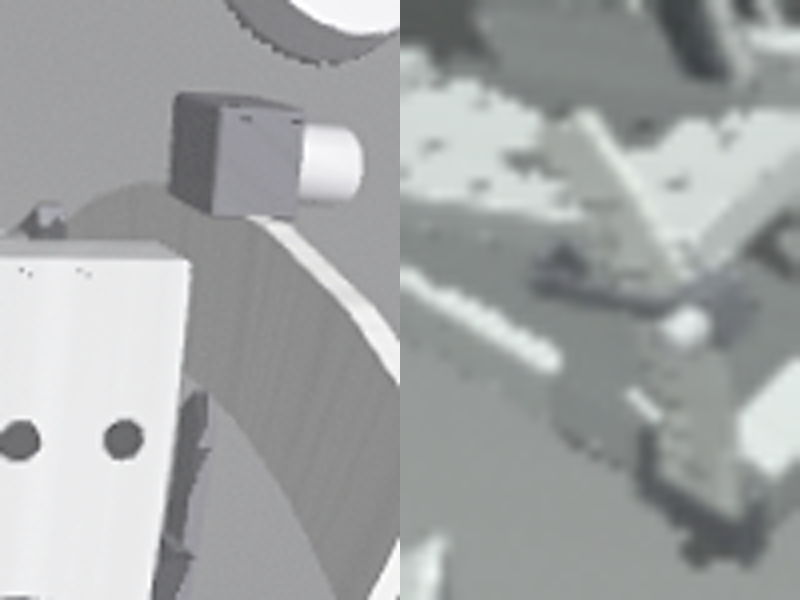

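The left half (wrist) shows the saddle at (240,160), with the view now along the arc's tangent, so it tells little. The right half (scene) shows the saddle knob at (688,325) and a dark bar from (540,275) to (665,300), where tongue and pointer seem to run together. I compare against the earlier frames numerically, since the tongue stays put and the pointer moves.

Run:
```python
from h import *
q=np.load("q2.npy")
pol=lambda x,r,s:np.array([x,-63.5+r*np.cos(s),35+r*np.sin(s)])
for s in (.375,.434,.46):
    print(s,"tongue",proj("scene",W(q,[pol(49,r,s) for r in (120,129,140,156)])).round(1).tolist(),"ptr",proj("scene",W(q,[pol(46,r,s) for r in (100,115,129)])).round(1).tolist())
f0=cv2.imread("pics/scene2.png")[:,:,::-1]
for n,a in(("start",f0),("s6 .375",np.load("s6.npy")),("s7 .434",np.load("s7.npy"))):
    print(n,"cols 322-344");g=a.mean(2).astype(int)
    for r in range(246,264): print(r,' '.join(f"{v:3d}" for v in g[r,322:345]))
```

```text
0.375 tongue [[333.2, 256.8], [335.4, 257.4], [338.2, 258.0], [342.4, 259.0]] ptr [[328.8, 255.0], [332.6, 255.9], [336.1, 256.8]]
0.434 tongue [[332.4, 254.9], [334.6, 255.2], [337.3, 255.7], [341.4, 256.4]] ptr [[328.2, 253.4], [331.8, 254.0], [335.3, 254.6]]
0.46 tongue [[332.0, 254.0], [334.2, 254.3], [336.9, 254.7], [340.9, 255.3]] ptr [[327.9, 252.7], [331.5, 253.2], [334.8, 253.7]]
start cols 322-344
246 216 215 212 204 204 208 212 201 154 120 110 119 124 136 176 207 214 213 212 214 214 211 203
247 216 217 204 138 115 162 207 204 166 131 113 121 126 127 143 182 210 203 182 206 214 214 214
248 215 213 213 193 142 200 212 211 199 162 109 106 123 126 136 172 197 154 131 184 212 214 215
249 201 184 210 213 207 216 216 214 210 193 120 101 122 127 128 143 177 200 203 210 215 214 214
250 134 121 184 213 215 216 217 217 215 206 163 119 125 126 126 127 150 200 208 214 213 213 215
251 197 175 205 213 215 216 217 217 217 215 198 135 122 126 122 116 133 168 197 202 185 188 207
252 184 207 211 212 213 215 215 216 215 216 207 153 102  91  96 118 124 139 172 152 118 114 125
253 123 150 188 2
[... 3836 characters left out ...]
  85 138 195 192 131  75  71
257 188 123 107  93  90  90  89  89  89  88  88  87  89  92  98 102 153 199 212 199 160  83  70
258 205 199 189 123 108  92  89  89  89  89  88  87  89  92 102  95 126 176 192 168 128  72  67
259 172 199 208 200 188 121  93  90  89  89  88  88  88  91  99  92 104 125 142 121  97  72  67
260 117 142 191 204 208 187 107  90  90  89  89  89  90  91  97 102 101 108 107  97 103 103  92
261 102 107 126 161 200 190 109  90  91  91  90  89  88  88  82  92 104 106 107 107 108 109 101
262 100  99 103 112 124 117  92  90  90  90  90  89  89  89  90 100  95  95 107 108 109 110 108
263 100  99 100 101  99  90  88  92  89  90  91  91  94 106  93  97 103 105 108 109 108 109 108
```

```bash
sed -i 's/^print(r.x/if 1: print(r.x/' fit.py
python3 - <<'E'
from h import *
q=np.load("q2.npy");pol=lambda x,r,s:np.array([x,-63.5+r*np.cos(s),35+r*np.sin(s)])
ss=np.linspace(.3,.87,600)
for nm,r,obs in(("inner",128,[(330,246),(331,248),(332,250),(333,252)]),("outer",156,[(336,246),(337.2,248),(338.7,250)])):
    for x in (44,48):
        U=proj("scene",W(q,[pol(x,r,s) for s in ss]))
        print(nm,x,[(row,round(float(c-U[np.argmin(abs(U[:,1]-row)),0]),2),round(float(ss[np.argmin(abs(U[:,1]-row))]),2)) for c,row in obs])
d=[proj("scene",W(q,pol(48,142,.5)+e))-proj("scene",W(q,pol(48,142,.5))) for e in np.eye(3)];print("px per mm",np.round(d,2).tolist())
E
python3 - <<'E'
src=open("fit.py").read()
# camera of the flat-grip picture rebuilt from its recorded tool pose
import re
from h import *
f,cx,cy,Rm,t=cam("wrist");s=ctrl.state();T=R.from_quat(np.array(s["tool_rot"])[[1,2,3,0]]).as_matrix()
Rtc=Rm@T;tt=t+Rm@np.array(s["position"]);T0=R.from_quat([.618,.786,-.001,0]).as_matrix();R0=Rtc@T0.T
c5=(f,cx,cy,R0,tt-R0@np.array([458.3,57.9,61.4]))
src=src.replace('c=cam("wrist")','c=c5').replace('np.save("q2.npy",r.x[:3])','')
for xf in (None,42,40,38):
    s2=src if xf is None else src.replace("(q-q0)/",f"[(p[4]-{xf})*20],(q-q0)/").replace("np.save","#")
    try: exec(s2)
    except Exception as e: print(e)
E
```

```text
inner 44 [(246, -1.3, 0.66), (248, -1.45, 0.6), (250, -1.5, 0.55), (252, -1.48, 0.49)]
inner 48 [(246, 0.03, 0.68), (248, -0.14, 0.63), (250, -0.23, 0.57), (252, -0.23, 0.52)]
outer 44 [(246, -1.8, 0.64), (248, -1.71, 0.6), (250, -1.27, 0.55)]
outer 48 [(246, -0.45, 0.66), (248, -0.42, 0.62), (250, 0.01, 0.57)]
px per mm [[[-0.22, 0.2]], [[0.28, 0.16]], [[-0.0, -0.24]]]
[5.03662e+02 1.34330e+01 2.48000e-01 4.31000e-01 4.52600e+01 1.57437e+02
 7.92900e+00 3.00000e-02 2.60000e-01 4.35000e-01 5.89000e-01 2.61000e-01
 3.58000e-01 5.68000e-01 6.64000e-01] 14.002314125373374 [0.677 0.39  0.008 0.01  1.693 1.765 0.287]
[ 0.7  0.7 -1.2 -0.5  0.9  0.5 -0.4 -0.6 -0.   0.  -0.8  0.5 -0.5  0.2
 -0.3  0.1 -1.9  1.6 -0.5  0.3 -0.7  0.3  0.7 -0.2  2.9 -1.8 -0.1  1.6
  1.1]
[5.03794e+02 1.33410e+01 2.46000e-01 4.49000e-01 4.20030e+01 1.60737e+02
 7.69700e+00 2.60000e-02 2.58000e-01 4.33000e-01 5.87000e-01 2.59000e-01
 3.56000e-01 5.67000e-01 6.63000e-01] 15.95941930968142 [0.674 0.387 0.008 0.004 0.05  0.446 0.254]
[ 0.2 -0.3 -1.4 -1.4  1.2  1.4 -0.6  0.1 -0.   0.  -0.7  0.4 -0.5  0.2
 -0.3  0.1 -1.
[... 168 characters left out ...]
57000e-01 4.32000e-01 5.87000e-01 2.57000e-01
 3.55000e-01 5.66000e-01 6.62000e-01] 19.261454476418276 [0.674 0.387 0.008 0.004 0.05  0.449 0.25 ]
[-0.1 -1.  -1.5 -1.9  1.4  2.1 -0.7  0.5 -0.   0.  -0.7  0.4 -0.4  0.2
 -0.2  0.1 -1.8  1.6 -0.4  0.3 -0.6  0.2  0.9 -0.2  3.5 -1.2  0.1  0.
  1.5  0.8]
[5.03952e+02 1.32180e+01 2.44000e-01 4.69000e-01 3.80080e+01 1.64803e+02
 7.40300e+00 2.10000e-02 2.55000e-01 4.31000e-01 5.86000e-01 2.55000e-01
 3.53000e-01 5.65000e-01 6.62000e-01] 24.352209888279535 [0.674 0.387 0.008 0.004 0.05  0.454 0.245]
[-0.4 -1.6 -1.6 -2.5  1.6  2.7 -0.9  0.9 -0.   0.1 -0.7  0.4 -0.4  0.1
 -0.1  0.  -1.8  1.6 -0.4  0.3 -0.5  0.2  1.  -0.2  3.8 -1.   0.2  0.1
  1.4  0.7]
```

The saddle fit with its face just outside the arc gives 0.449. The network marks give about 0.46 and the tongue line 0.434 to 0.454. The plate stands at 0.434, so I raise it by about 0.016 more.

>>> play_rows:
  deltas:
    - [[-0.004, 0, -0.019], [0, 0.11, 0], 1]
    - [[-0.004, 0, -0.019], [0, 0.12, 0], 1]
    - [[0, 0, 0], [0, 0, 0], 1]
    - [[0, 0, 0], [0, 0, 0], 1]
    - [[0, 0, 0], [0, 0, 0], 1]

```text
clock: 18.65
position: [463.8, 35.4, 110.3]
tool_rot: [-0.178, 0.602, 0.766, 0.139]
force: [-5.8, 3.6, -1.2]
grip_width: 7.5
grasp_force: 80.2
```

```bash
python3 ang.py
python3 - <<'E'
from h import *
P=[];S=[]
for i in range(30):
    a=imaging.grab_frame("scene")
    for k,L in (("pointer_mark",P),("setting_mark",S)):
        L+=[d["at"] for d in spotter.mark_of("scene",k) if 325<d["at"][0]<345 and 240<d["at"][1]<265][:1]
for L in (P,S): L=np.array(L);print(len(L),np.median(L,0),L.mean(0),L.std(0)/len(L)**.5)
g=a.mean(2).astype(int)
for r in range(250,260): print(r,' '.join(f"{v:3d}" for v in g[r,322:345]))
E
```

```text
tcp rel hinge [-33.3  95.1  75.3] r 121.3 tcp angle 0.6698 tool tilt 0.4569 side 0.002
F [-5.8  3.6 -1.2] M [0.08 0.64 0.34] grip 7.5 80 t 18.65 [-0.37  0.33  1.86  0.39  1.25 -0.79]
29 [334.2 253.5] [334.43448276 253.61034483] [0.24680001 0.23020153]
29 [333.7 252.9] [333.8137931  252.93103448] [0.26659986 0.27121532]
250  90  89  86  71  78  70  49  59  80  91 104 111 125 125 125 127 146 182 146 132 150 156 105
251  89  89  84  60  57  56  50  52  63  88  98 114 121 125 123 116 132 157 142 119 142 108  93
252  89  87  78  62  68  74  74  73  75  79  80  84  93  91  95 117 124 137 163 136 107  92  95
253  90  86  71  56  53  53  54  51  54  61  62  72 111 113 107 120 121 115 109 100  92  91  88
254  89  88  85  77  68  61  61  54  53  54  55  64  82  89  96 102 104  94  87  92  93  85  77
255  92  89  88  88  87  85  84  82  77  75  69  67  65  60  61  67  69  80 113 106  78  76  72
256 121  92  90  90  88  89  88  88  87  87  86  86  82  65  58  61  85 139 195 192 130  76  71
257 188 123 108  92  89  89  89  89  88  89  88  88  90  93  97 103 153 200 212 200 160  83  71
258 206 199 189 124 107  92  89  89  89  89  88  88  89  92 101  94 127 176 193 168 129  72  67
259 172 199 207 200 188 120  92  90  89  88  89  89  88  91  99  91 105 125 142 122  96  73  67
```

The estimates now bracket the current angle: marks +0.02, tongue line −0.016, saddle fit 0. The plate is steady and firmly held, so I hand it in.

```bash
python3 -c "
from workcell import ctrl
print(ctrl.job_done())"
```

```text
the job is handed in; nothing more can be done
None
```

The indicator is swung about 180 mm clear on the robot's side. The plate is held steady in the gripper at about 0.45 rad with nothing under it. By my measurements that is on the setting pointer to within about 0.02 rad. I did not touch the setting pointer or the other things on the bench, and the job is handed in; no verdict came back.

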